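# Build the test sieve stack on the shaker

## Robot

A 6-joint arm with a two-finger parallel gripper is mounted at the origin on the work surface. World frame = base frame: x ahead of the robot, y to its left, z up, the work surface at z = 0. Lengths are in m, angles in rad, forces in N, time in s.
With the tool pointing down it reaches from about 0.35 to 0.725 m from the base axis. Payload 4.3 kg.
Tool frame: the origin (TCP) lies between the finger pads; the fingertips stand 19 mm ahead of it and the grasp point (between the pads) is the TCP; z points along the fingers, y is the line along which they close (so a half turn about z gives the same grasp; the last joint's range is limited). The gripper opens to 85 mm and grips with 20 to 120 N. Pads are 22 mm wide; open, the fingers measure 114 mm over their backs; the gripper's body (76 mm by 85 mm) begins 54 mm behind the grasp point. The pads swing forward as they close: fully open they stand 13 mm farther back than shut.
Start: joints at [-1.352, 0.377, 0.081, 1.274, 0, 1.46], TCP at [0.186, -0.544, 0.25] pointing down, gripper open.
Joint ranges: [-2.72, 2.72], [-0.84, 1.66], [-1.02, 1.22], [-1.77, 2.12], [-1.37, 1.28], [-3.14, 3.14]. Speed limits (rad/s): [2.57, 2.57, 3.14, 3.14, 3.14, 3.14].

## Interface

Orientations are given as a unit quaternion [w, x, y, z].
In Python, from rig import ctrl, viewer, order gives the robot as it stands.
- The arm moves only by the tool step_arm, never from a script. Its argument "steps" is a list of rows, each an object of numbers: "x", "y", "z": the shift along the tool's x, y, z scaled (see below); "ax", "ay", "az": the turn, a rotation vector about the tool's x, y, z scaled (see below); "claw": the closure, from -1 (fully open) to 1 (shut), so that 0 is half open. In form: [{"x": .., "y": .., "z": .., "ax": .., "ay": .., "az": .., "claw": ..}, ...]. A call has 1 to 10 rows; each row is the pose to reach, as a shift and turn from the pose commanded when the call began, along the tool's axes at that moment; what a row does not reach only later rows make up. The controller multiplies each number of a shift by 0.5 m and each number of a turn by 2 rad. A row lasts 1/12 s, in which the tool goes at most 41.7 mm and 7.16 degrees, less where a joint would pass 70% of its speed; a pose out of reach is approached as far as the arm can. A call with a number of a shift or a turn outside -1 to 1 is refused whole. A call with a gripper value outside its range is refused whole. The fingers move at their own pace and stop on an object; "newtons" is the grip in N (left out, the last holds). Time passes only in rows, so rows that repeat a pose let the fingers close. It gives the time, the measured TCP pose, the force, the opening and the grip force at its end, in the units of the state.
- ctrl.sense(): the state, without advancing time (a new reading comes with each control period).
- viewer.capture(name): name is "side" or "top" or "wrist"; returns a dict with "img" (384x512x3 uint8, red, green, blue), "intrinsics" (3x3 intrinsics, pixels), "distortion" ([k1, k2, p1, p2, k3] as OpenCV has them; the pictures are not rectified), "cam_to_world" (4x4, takes a point from camera to world coordinates). Camera axes: x right, y up, looking along -z (the intrinsics and any distortion apply to the point x, -y, -z); pixel columns grow to the right and rows downward; lengths in m; the calibration is good to about 2 mm. A picture is of the moment at which its call begins. There is no depth.
- order.finish_job(): hands the job in; it is judged then, once.
The state is a dict: "time": time; "q": joint angles; "joint_velocities": joint speeds; "tau": joint torques, N m; "tool_pos": TCP position; "eef_rot": TCP orientation; "ft_force": force on the tool from outside, world axes, zero at the start; "torque": the same for the moment, N m; "gripper_width": finger opening in m; "grasp_force": force on a finger pad.
Only numpy, scipy, OpenCV 4.12 (cv2) and the standard library are available. Lean on these libraries where they do the work, as an engineer would, in place of code of your own. Each camera call takes 0.05 s, during which the arm holds its last target. There are 200 camera calls.

## Task

Build the sieve stack on the little shaker for a grit test, one piece at a time from the bottom up: first the plain closed pan in the shaker's cup, then the fine-mesh sieve, then the coarse sieve, and the lid on top. Each piece must sit upright and fully home in the one below, and be let go before the next is fetched. Leave the jar, the beaker and the black specimen mount where they are.

Things in the scene. Friction and masses are not known exactly. Their poses are not given: they have to be found in the camera images.
- shaker: compact vibrating table, fixed: white box 120 x 120 mm carrying a round aluminium cup for the sieve stack. Origin under the centre of the box, on the bench, z up, front (black display) to its -x. The cup is centred above the origin; its floor is 60 mm above the bench; its rim ring is 4 mm high, 70 mm inside and 80 mm outside diameter
- pan: receiving pan: open round brass dish with a plain closed brass bottom, straight wall, 60 mm outside diameter, 54 mm inside, 34 mm high, floor 4 mm thick, 100 g. Origin: centre of the underside, z up; it stands upright on the bench
- fine_sieve: fine sieve: round brass frame 60 mm outside diameter, 54 mm inside, 34 mm high in all, with a dense, closed-looking grey steel mesh 16 mm below its rim, 90 g. Its lowest 6 mm is a spigot of 47 mm diameter (tapering to 43 mm at the bottom), which enters the open top of the piece below until the shoulder of the frame rests on its rim. Origin: centre of the underside of the spigot, z up; nested, its origin is 28 mm above that of the pan
- coarse_sieve: coarse sieve: as the fine sieve but 44 mm high in all, and with an open grid of thick steel wires 10 mm apart, 16 mm below its rim, through which one sees what is below. Same spigot (lowest 6 mm, 47 mm diameter), 90 g. Origin: centre of the underside of the spigot, z up; nested, its origin is 28 mm above that of the fine sieve
- lid: lid: closed brass disc 60 mm diameter, 6 mm thick, on the same 6 mm spigot, with a central upright round knob of 18 mm diameter and 28 mm height (knob from 12 to 40 mm above the underside), 100 g. Origin: centre of the underside of the spigot, z up; nested, its origin is 38 mm above that of the coarse sieve
- jar: bystander, loose: sample jar with white cap, 48 mm diameter, 65 mm high. Origin: centre of its underside, z up
- beaker: bystander, loose: open glass cup, 54 mm diameter at the rim, 65 mm high. Origin: centre of its underside, z up
- specimen: bystander, loose: black specimen mount, a solid disc 32 mm diameter, 22 mm high. Origin: centre of its underside, z up
- vial_tray: bystander, fixed: square steel tray 110 x 110 mm with capped glass vials, 54 mm high at the caps. Origin: centre of its underside, z up

How it is judged:
By the outcome, as a careful person would: the job done as asked, in the order asked, and still so for the second after the job is handed in, with the robot touching nothing.
It also fails if it takes over 106 s, if anything falls off the work surface, if the arm or the gripper's body presses on something with over 40 N, if the wrist force passes 120 N, or if a joint passes its speed limit or range.

## Working session

There is one attempt and no reset: what is moved stays moved. The work goes in short steps, Python scripts to look and compute and a tool call to move; the robot and the scene stay as the last step left them, time stands still between calls to the robot, and variables do not carry over. Pictures are saved under pics/ and viewed, at most 14 in all, crops included, and the job is handed in when it is done.

Besides the shell and the picture viewer there is one more tool, called after "Call:" as name(argument=value, ...) on one line, values as JSON. step_arm: Moves the arm, as the interface text tells. Shifts and turns lie within -1 to 1; 1 stands for 0.5 m of shift or 2 rad of turn. Its arguments: {"type":"object","properties":{"steps":{"type":"array"},"newtons":{"type":"number"}},"required":["steps"]}

```bash
ls; mkdir -p pics
python3 - <<'E'
from rig import ctrl, viewer, order
import cv2, numpy as np
s=ctrl.sense(); print(s['time'],s['tool_pos'],s['eef_rot'],s['gripper_width'])
for n in ['top','side']:
    d=viewer.capture(n); cv2.imwrite(f'pics/{n}0.png',cv2.resize(d['img'][:,:,::-1],(800,600)))
    print(n,d['intrinsics'],d['distortion'],np.round(d['cam_to_world'],3))
E
```

```text
pics
0.0 [ 0.18555498 -0.54359574  0.24935459] [-1.01958868e-03  9.86516472e-01  1.63658816e-01 -4.65402924e-05] 0.08536853767442121
top [[384.31726449   0.         248.39001665]
 [  0.         384.31726449 192.3562467 ]
 [  0.           0.           1.        ]] [-0.06248762  0.          0.          0.          0.        ] [[-0.016  0.993 -0.114  0.433]
 [-1.    -0.016  0.001 -0.004]
 [-0.001  0.114  0.993  0.866]
 [ 0.     0.     0.     1.   ]]
side [[352.79505049   0.         252.9829168 ]
 [  0.         352.79505049 194.5078373 ]
 [  0.           0.           1.        ]] [0.01214784 0.         0.         0.         0.        ] [[-0.981  0.131 -0.147  0.434]
 [-0.196 -0.627  0.754  0.608]
 [ 0.006  0.768  0.64   0.535]
 [ 0.     0.     0.     1.   ]]
```

View pics/top0.png

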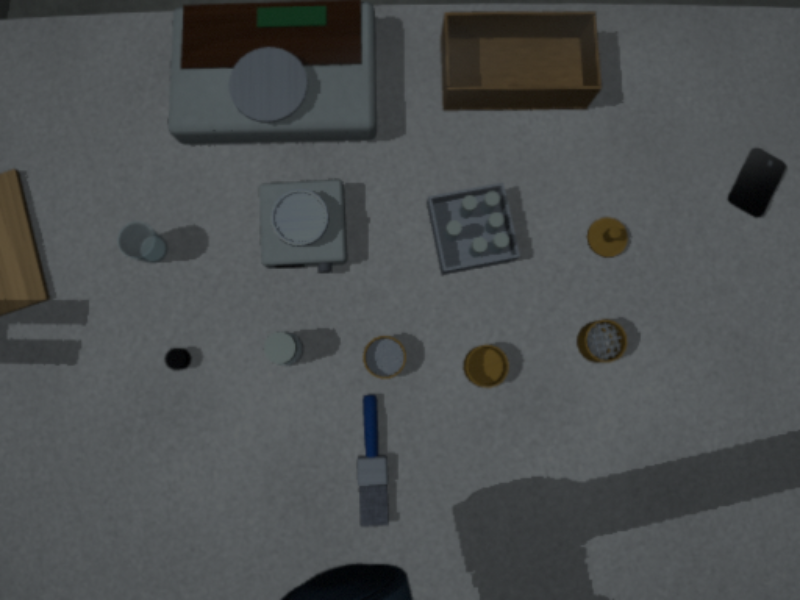

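View pics/side0.png

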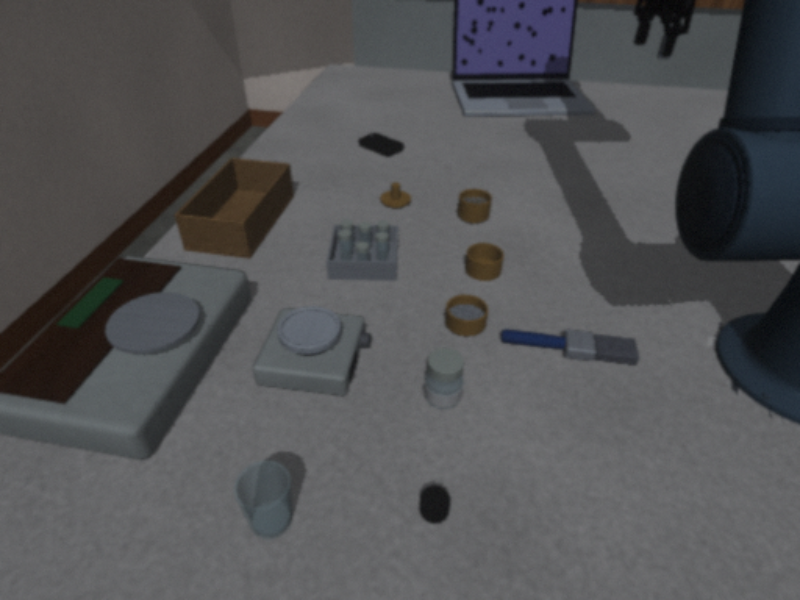

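The top view (800x600 px) shows:
- Shaker cup: (302,218)
- Fine sieve with grey mesh: (385,357)
- Pan with plain brass bottom: (486,366)
- Coarse sieve: (603,341)
- Lid: (608,237)
- Jar: (284,347)
- Beaker: (150,245), standing or lying near the left edge
- Specimen: (178,358)
- Tray: (475,228)

The side view agrees with this.

```bash
cat > h.py <<'E'
from rig import ctrl, viewer, order
import cv2, numpy as np
from scipy.spatial.transform import Rotation as R
from scipy.optimize import least_squares
def ray(d,uv):
    p=cv2.undistortPoints(np.array([[uv]],float),d['intrinsics'],np.array(d['distortion']))[0,0]
    T=np.array(d['cam_to_world']); return T[:3,3],T[:3,:3]@np.array([p[0],-p[1],-1])
def onz(d,uv,z):
    o,v=ray(d,uv); return (o+v*(z-o[2])/v[2])
def proj(d,P):
    T=np.array(d['cam_to_world']); c=(np.atleast_2d(P)-T[:3,3])@T[:3,:3]
    return cv2.projectPoints(c*[1,-1,-1],np.zeros(3),np.zeros(3),d['intrinsics'],np.array(d['distortion']))[0][:,0]
def circ(x,y,z,r,n=72):
    a=np.linspace(0,2*np.pi,n,endpoint=False); return np.c_[x+r*np.cos(a),y+r*np.sin(a),0*a+z]
def rel(target,yaw=None):
    """shift in tool axes (units 0.5 m) from present pose to world target"""
    s=ctrl.sense(); q=s['eef_rot']; M=R.from_quat([q[1],q[2],q[3],q[0]]).as_matrix()
    d=M.T@(np.array(target)-s['tool_pos'])/0.5
    y=np.arctan2(M[1,0],M[0,0])
    return np.round(d,4), 'yaw',round(y,3)
E
python3 - <<'E'
from h import *
t=viewer.capture('top'); s=viewer.capture('side'); k=1/1.5625
G={'cup':((302,218),.064,.04),'fine':((385,357),.034,.03),'pan':((486,366),.034,.03),'coarse':((603,341),.044,.03),'lid':((608,237),.012,.03),'jar':((284,347),.065,.024)}
im=cv2.resize(t['img'],None,fx=4,fy=4,interpolation=cv2.INTER_CUBIC); im2=cv2.resize(s['img'],None,fx=4,fy=4,interpolation=cv2.INTER_CUBIC)
for n,(uv,z,r) in G.items():
    p=onz(t,(uv[0]*k,uv[1]*k),z); print(n,p.round(4),np.hypot(*p[:2]).round(3))
    for I,d in((im,t),(im2,s)):
        c=((proj(d,circ(p[0],p[1],z,r))+.5)*4-.5).astype(np.int32)
        cv2.polylines(I,[c],True,(255,0,0),1)
a=im[440:1000,640:1680]; b=im2[450:1050,600:1400]
cv2.imwrite('pics/a.png',cv2.resize(a[:,:,::-1],(800,431))); cv2.imwrite('pics/b.png',b[:,:,::-1])
E
```

```text
cup [0.6403 0.1112 0.064 ] 0.65
fine [0.4497 0.0006 0.034 ] 0.45
pan [ 0.4349 -0.1387  0.034 ] 0.456
coarse [ 0.466  -0.3003  0.044 ] 0.554
lid [ 0.619  -0.3281  0.012 ] 0.701
jar [0.4644 0.135  0.065 ] 0.484
```

View pics/a.png

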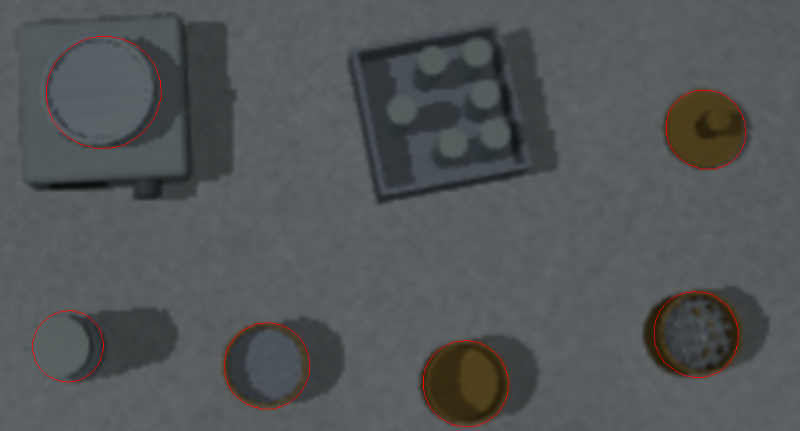

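View pics/b.png

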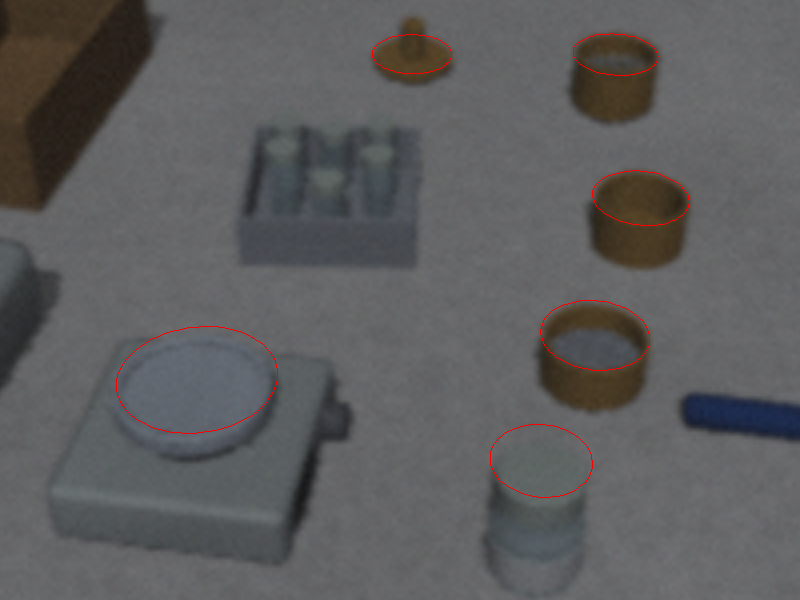

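The circles from the top-view estimate sit on the rims within a few mm, and the reach and sizes are plausible. I'll go above the pan for a close look.

Call:
step_arm(steps=[{"x": 0.733, "y": -0.604, "z": 0.1, "az": -0.385, "claw": -1}, {"x": 0.733, "y": -0.604, "z": 0.1, "az": -0.385, "claw": -1}, {"x": 0.733, "y": -0.604, "z": 0.1, "az": -0.385, "claw": -1}, {"x": 0.733, "y": -0.604, "z": 0.1, "az": -0.385, "claw": -1}, {"x": 0.733, "y": -0.604, "z": 0.1, "az": -0.385, "claw": -1}, {"x": 0.733, "y": -0.604, "z": 0.1, "az": -0.385, "claw": -1}, {"x": 0.733, "y": -0.604, "z": 0.1, "az": -0.385, "claw": -1}, {"x": 0.733, "y": -0.604, "z": 0.1, "az": -0.385, "claw": -1}, {"x": 0.733, "y": -0.604, "z": 0.1, "az": -0.385, "claw": -1}, {"x": 0.733, "y": -0.604, "z": 0.1, "az": -0.385, "claw": -1}])

```text
schema error: expected keys x, y, z, ax, ay, az, claw
```

Call:
step_arm(steps=[{"x": 0.733, "y": -0.604, "z": 0.1, "ax": 0, "ay": 0, "az": -0.385, "claw": -1}, {"x": 0.733, "y": -0.604, "z": 0.1, "ax": 0, "ay": 0, "az": -0.385, "claw": -1}, {"x": 0.733, "y": -0.604, "z": 0.1, "ax": 0, "ay": 0, "az": -0.385, "claw": -1}, {"x": 0.733, "y": -0.604, "z": 0.1, "ax": 0, "ay": 0, "az": -0.385, "claw": -1}, {"x": 0.733, "y": -0.604, "z": 0.1, "ax": 0, "ay": 0, "az": -0.385, "claw": -1}, {"x": 0.733, "y": -0.604, "z": 0.1, "ax": 0, "ay": 0, "az": -0.385, "claw": -1}, {"x": 0.733, "y": -0.604, "z": 0.1, "ax": 0, "ay": 0, "az": -0.385, "claw": -1}, {"x": 0.733, "y": -0.604, "z": 0.1, "ax": 0, "ay": 0, "az": -0.385, "claw": -1}, {"x": 0.733, "y": -0.604, "z": 0.1, "ax": 0, "ay": 0, "az": -0.385, "claw": -1}, {"x": 0.733, "y": -0.604, "z": 0.1, "ax": 0, "ay": 0, "az": -0.385, "claw": -1}])

```text
time: 1.03
tool_pos: [0.4038, -0.1896, 0.2066]
eef_rot: [0.0, 0.853, 0.522, 0.0]
ft_force: [0.6, -0.7, -0.4]
gripper_width: 0.0852
grasp_force: 0.0
```

```bash
cat >> h.py <<'E'
def look(name,cs,out):
    """wrist view with predicted circles (x,y,z,r) drawn"""
    d=viewer.capture(name); I=cv2.resize(d['img'],None,fx=1.5,fy=1.5)
    for c in cs:
        cv2.polylines(I,[((proj(d,circ(*c))+.5)*1.5-.5).astype(np.int32)],True,(255,0,0),1)
    cv2.imwrite('pics/'+out,I[:,:,::-1]); return d
def st():
    s=ctrl.sense(); print(round(s['time'],2),np.round(s['tool_pos'],4),np.round(s['q'],2),np.round(s['ft_force'],1),round(s['gripper_width'],4),round(s['grasp_force'],1))
E
python3 - <<'E'
from h import *
st(); print(rel((.435,-.139,.2)))
d=look('wrist',[(.435,-.139,.034,.03)],'w1.png'); print(np.round(d['cam_to_world'],3),d['intrinsics'][0,0])
E
```

```text
1.03 [ 0.4038 -0.1896  0.2066] [-0.58  0.14 -0.35  1.08 -0.    1.46] [ 0.6 -0.7 -0.4] 0.0852 0.0
(array([0.1186, 0.0095, 0.0131]), 'yaw', np.float64(1.098))
[[ 0.891  0.432  0.141  0.44 ]
 [-0.455  0.847  0.276 -0.118]
 [ 0.    -0.31   0.951  0.33 ]
 [ 0.     0.     0.     1.   ]] 320.6680895967083
```

View pics/w1.png

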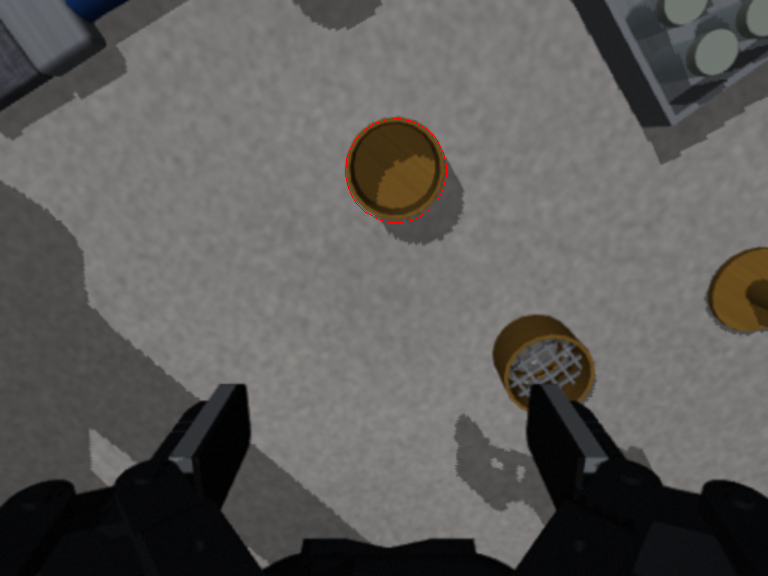

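The predicted circle lies on the pan rim at (396,170), so the pan is at (0.435,-0.139). The coarse sieve rim shows at (550,372). I'll move over the pan.

Call:
step_arm(steps=[{"x": 0.119, "y": 0.01, "z": 0.2, "ax": 0, "ay": 0, "az": 0, "claw": -1}, {"x": 0.119, "y": 0.01, "z": 0.2, "ax": 0, "ay": 0, "az": 0, "claw": -1}, {"x": 0.119, "y": 0.01, "z": 0.2, "ax": 0, "ay": 0, "az": 0, "claw": -1}, {"x": 0.119, "y": 0.01, "z": 0.2, "ax": 0, "ay": 0, "az": 0, "claw": -1}, {"x": 0.119, "y": 0.01, "z": 0.2, "ax": 0, "ay": 0, "az": 0, "claw": -1}, {"x": 0.119, "y": 0.01, "z": 0.2, "ax": 0, "ay": 0, "az": 0, "claw": -1}])

```text
time: 1.58
tool_pos: [0.435, -0.1417, 0.1077]
eef_rot: [0.001, 0.853, 0.522, -0.0]
ft_force: [0.3, 0.1, -0.1]
gripper_width: 0.0851
grasp_force: 0.0
```

Run:
```python
from h import *
st(); print(rel((.435,-.139,.022)))
```

```text
1.58 [ 0.435  -0.1417  0.1077] [-0.45  0.24 -0.5   0.83 -0.    1.59] [ 0.3  0.1 -0.1] 0.0851 0.0
(array([ 0.0049, -0.0026,  0.1713]), 'yaw', np.float64(1.099))
```

Call:
step_arm(newtons=30, steps=[{"x": 0.005, "y": -0.003, "z": 0.06, "ax": 0, "ay": 0, "az": 0, "claw": -1}, {"x": 0.005, "y": -0.003, "z": 0.12, "ax": 0, "ay": 0, "az": 0, "claw": -1}, {"x": 0.005, "y": -0.003, "z": 0.17, "ax": 0, "ay": 0, "az": 0, "claw": -1}, {"x": 0.005, "y": -0.003, "z": 0.17, "ax": 0, "ay": 0, "az": 0, "claw": -1}, {"x": 0.005, "y": -0.003, "z": 0.17, "ax": 0, "ay": 0, "az": 0, "claw": -1}, {"x": 0.005, "y": -0.003, "z": 0.17, "ax": 0, "ay": 0, "az": 0, "claw": -0.2}, {"x": 0.005, "y": -0.003, "z": 0.17, "ax": 0, "ay": 0, "az": 0, "claw": 0}, {"x": 0.005, "y": -0.003, "z": 0.17, "ax": 0, "ay": 0, "az": 0, "claw": 0.2}, {"x": 0.005, "y": -0.003, "z": 0.17, "ax": 0, "ay": 0, "az": 0, "claw": 1}, {"x": 0.005, "y": -0.003, "z": 0.17, "ax": 0, "ay": 0, "az": 0, "claw": 1}])

```text
time: 2.42
tool_pos: [0.4364, -0.1393, 0.0242]
eef_rot: [0.002, 0.853, 0.522, 0.001]
ft_force: [-3.0, -0.5, 8.1]
gripper_width: 0.0599
grasp_force: 30.8
```

Run:
```python
from h import *
st(); print(rel((.435,-.139,.022)), rel((.6403,.1132,.16)))
```

```text
2.42 [ 0.4364 -0.1393  0.0242] [-0.45  0.35 -0.61  0.61 -0.    1.6 ] [-3.  -0.5  8.1] 0.0599 30.8
(array([-0.0008, -0.0028,  0.0045]), 'yaw', np.float64(1.099)) (array([ 0.6349,  0.1348, -0.2714]), 'yaw', np.float64(1.099))
```

Call:
step_arm(steps=[{"x": 0, "y": 0, "z": -0.05, "ax": 0, "ay": 0, "az": 0, "claw": 1}, {"x": 0, "y": 0, "z": -0.12, "ax": 0, "ay": 0, "az": 0, "claw": 1}, {"x": 0, "y": 0, "z": -0.2, "ax": 0, "ay": 0, "az": 0, "claw": 1}, {"x": 0.05, "y": 0.02, "z": -0.25, "ax": 0, "ay": 0, "az": 0, "claw": 1}, {"x": 0.11, "y": 0.04, "z": -0.3, "ax": 0, "ay": 0, "az": 0, "claw": 1}, {"x": 0.18, "y": 0.07, "z": -0.33, "ax": 0, "ay": 0, "az": 0, "claw": 1}, {"x": 0.25, "y": 0.09, "z": -0.33, "ax": 0, "ay": 0, "az": 0, "claw": 1}, {"x": 0.32, "y": 0.11, "z": -0.33, "ax": 0, "ay": 0, "az": 0, "claw": 1}, {"x": 0.4, "y": 0.135, "z": -0.33, "ax": 0, "ay": 0, "az": 0, "claw": 1}, {"x": 0.4, "y": 0.135, "z": -0.33, "ax": 0, "ay": 0, "az": 0, "claw": 1}])

```text
time: 3.25
tool_pos: [0.5905, 0.0143, 0.188]
eef_rot: [0.001, 0.851, 0.525, 0.003]
ft_force: [0.9, -0.7, -1.2]
gripper_width: 0.0598
grasp_force: 33.6
```

Run:
```python
from h import *
st(); print(rel((.6403,.1132,.1)))
d=look('wrist',[(.6403,.1132,.064,.04)],'w2.png')
```

```text
3.25 [0.5905 0.0143 0.188 ] [-0.08  0.43 -0.01  1.13  0.    1.95] [ 0.9 -0.7 -1.2] 0.0598 33.6
(array([ 0.2205, -0.0008,  0.1771]), 'yaw', np.float64(1.105))
```

View pics/w2.png

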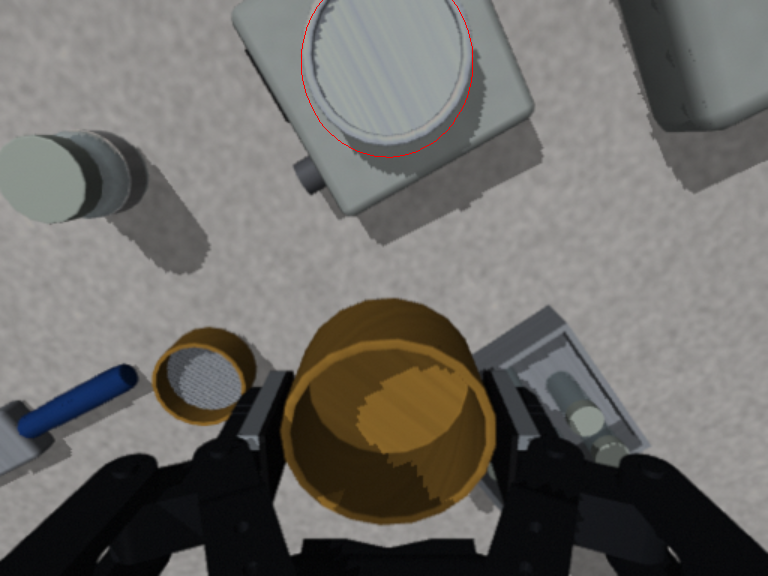

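The cup's outer rim in the view runs from (304,58) to (474,58) with its bottom at (390,146). That is about 11 px farther along tool x than predicted, so I'll fit the circles numerically for the cup and the held pan.

```bash
cat >> h.py <<'E'
def fitc(d,x,y,z,rs,w=.012,clip=0.95):
    """grid search for the circle centre with the strongest radial image contrast"""
    g=cv2.GaussianBlur(d['img'].astype(np.float32),(0,0),1.0)
    samp=lambda P:np.stack([cv2.remap(g[...,i],P[:,0].astype(np.float32),P[:,1].astype(np.float32),cv2.INTER_LINEAR,borderMode=cv2.BORDER_REPLICATE)[:,0] for i in range(3)],1)
    H,W=g.shape[:2]; best=(-1,)
    for st,sp in ((.002,w),(.0005,.002)):
        cx,cy=(x,y) if len(best)==1 else best[1:]; best=(-1,)
        for a in np.arange(-sp,sp+1e-9,st):
            for b in np.arange(-sp,sp+1e-9,st):
                v=0
                for r in rs:
                    pi=proj(d,circ(cx+a,cy+b,z,r-.0012)); po=proj(d,circ(cx+a,cy+b,z,r+.0012))
                    ok=(pi[:,1]>2)&(pi[:,1]<H-3)&(pi[:,0]>2)&(pi[:,0]<W-3)
                    v+=np.minimum(np.abs(samp(pi)-samp(po)).sum(1),60)[ok].mean()
                if v>best[0]: best=(v,cx+a,cy+b)
    return np.round(best,4)
E
python3 - <<'E'
from h import *
d=viewer.capture('wrist'); p=ctrl.sense()['tool_pos']; st()
print('cup w',fitc(d,.6425,.1165,.064,(.04,.035))); print('cup w .04',fitc(d,.6425,.1165,.064,(.04,)))
print('pan held',fitc(d,p[0],p[1],p[2]-.0242+.034,(.03,.027)))
t=viewer.capture('top'); print('cup t',fitc(t,.641,.1125,.064,(.04,.035)))
s=viewer.capture('side'); print('cup s',fitc(s,.641,.1125,.064,(.04,.035)))
for n,c,z in(('fine',(.4497,.0006),.034),('coarse',(.466,-.3003),.044)):
  for k,v in(('t',t),('s',s),('w',d)):
    if k!='w' or n=='fine': print(n,k,fitc(v,*c,z,(.03,.027)))
print('lid t',fitc(t,.619,-.3281,.012,(.03,)),'lid s',fitc(s,.619,-.3281,.012,(.03,)))
E
```

```text
3.35 [0.5866 0.0106 0.1876] [-0.09  0.42 -0.01  1.13 -0.    1.95] [-0.6  0.8 -1.1] 0.0601 33.6
cup w [90.0387  0.6435  0.1185]
cup w .04 [51.9624  0.6435  0.1185]
pan held [1.171177e+02 5.891000e-01 1.310000e-02]
cup t [0.9119 0.643  0.1145]
cup s [25.7152  0.6365  0.1225]
fine t [2.1762e+00 4.4720e-01 1.0000e-04]
fine s [5.78681e+01 4.49200e-01 2.60000e-03]
fine w [1.151085e+02 4.502000e-01 5.100000e-03]
coarse t [91.6261  0.466  -0.2918]
coarse s [41.0771  0.465  -0.3018]
lid t [39.3553  0.619  -0.3261] lid s [12.014   0.614  -0.3161]
```

Run:
```python
from h import *
st();d=viewer.capture('wrist'); p=ctrl.sense()['tool_pos']; st()
c=fitc(d,.6435,.1185,.064,(.04,.035)); h=fitc(d,p[0],p[1],p[2]-.0242+.034,(.03,.027)); print(c,h)
print(rel([*(p[:2]+(c-h)[1:]),.0842+.001]))
```

```text
3.45 [0.5851 0.0091 0.1874] [-0.09  0.42 -0.02  1.13 -0.    1.95] [ 0.5 -0.1 -0.6] 0.0598 33.6
3.5 [0.5849 0.0087 0.1873] [-0.09  0.42 -0.02  1.13 -0.    1.95] [ 0.6 -0.1 -1. ] 0.0599 33.6
[89.8859  0.644   0.119 ] [1.170014e+02 5.859000e-01 1.070000e-02]
(array([0.2458, 0.0047, 0.2041]), 'yaw', np.float64(1.098))
```

Call:
step_arm(steps=[{"x": 0.08, "y": 0.002, "z": 0, "ax": 0, "ay": 0, "az": 0, "claw": 1}, {"x": 0.16, "y": 0.004, "z": 0, "ax": 0, "ay": 0, "az": 0, "claw": 1}, {"x": 0.246, "y": 0.005, "z": 0.03, "ax": 0, "ay": 0, "az": 0, "claw": 1}, {"x": 0.246, "y": 0.005, "z": 0.07, "ax": 0, "ay": 0, "az": 0, "claw": 1}, {"x": 0.246, "y": 0.005, "z": 0.1, "ax": 0, "ay": 0, "az": 0, "claw": 1}, {"x": 0.246, "y": 0.005, "z": 0.13, "ax": 0, "ay": 0, "az": 0, "claw": 1}, {"x": 0.246, "y": 0.005, "z": 0.15, "ax": 0, "ay": 0, "az": 0, "claw": 1}, {"x": 0.246, "y": 0.005, "z": 0.17, "ax": 0, "ay": 0, "az": 0, "claw": 1}, {"x": 0.246, "y": 0.005, "z": 0.17, "ax": 0, "ay": 0, "az": 0, "claw": 1}, {"x": 0.246, "y": 0.005, "z": 0.17, "ax": 0, "ay": 0, "az": 0, "claw": 1}])

```text
time: 4.33
tool_pos: [0.6433, 0.1171, 0.1017]
eef_rot: [-0.0, 0.853, 0.522, -0.0]
ft_force: [0.5, -0.2, -1.5]
gripper_width: 0.0598
grasp_force: 33.6
```

Run:
```python
from h import *
st();print(rel((.643,.117,.0847)))
s=viewer.capture('side'); w=viewer.capture('wrist')
a=cv2.resize(s['img'][170:320,150:290],(560,600)); b=cv2.resize(w['img'][:,:],(240*512//384,240))
cv2.imwrite('pics/c1.png',a[:,:,::-1])
```

```text
4.33 [0.6433 0.1171 0.1017] [ 0.08  0.61  0.07  1.03 -0.    2.13] [ 0.5 -0.2 -1.5] 0.0598 33.6
(array([-0.0005, -0.0004,  0.034 ]), 'yaw', np.float64(1.098))
```

View pics/c1.png

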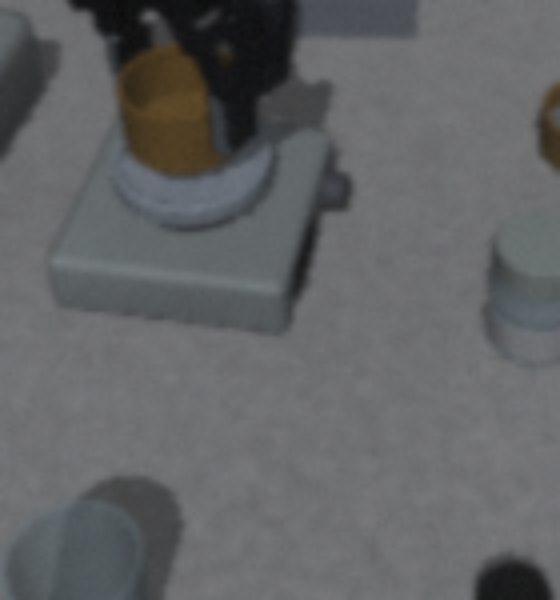

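The side view shows the pan above the cup and centred on it to about 2 mm; a finger hides its right side. I'll lower it.

Call:
step_arm(steps=[{"x": 0, "y": 0, "z": 0.01, "ax": 0, "ay": 0, "az": 0, "claw": 1}, {"x": 0, "y": 0, "z": 0.02, "ax": 0, "ay": 0, "az": 0, "claw": 1}, {"x": 0, "y": 0, "z": 0.03, "ax": 0, "ay": 0, "az": 0, "claw": 1}, {"x": 0, "y": 0, "z": 0.034, "ax": 0, "ay": 0, "az": 0, "claw": 1}, {"x": 0, "y": 0, "z": 0.034, "ax": 0, "ay": 0, "az": 0, "claw": 1}, {"x": 0, "y": 0, "z": 0.034, "ax": 0, "ay": 0, "az": 0, "claw": 1}, {"x": 0, "y": 0, "z": 0.034, "ax": 0, "ay": 0, "az": 0, "claw": 1}])

```text
time: 5.02
tool_pos: [0.6436, 0.118, 0.0845]
eef_rot: [-0.0, 0.853, 0.522, -0.0]
ft_force: [-0.1, 0.6, -0.5]
gripper_width: 0.0599
grasp_force: 33.7
```

Call:
step_arm(steps=[{"x": 0, "y": 0, "z": 0.002, "ax": 0, "ay": 0, "az": 0, "claw": 1}, {"x": 0, "y": 0, "z": 0.003, "ax": 0, "ay": 0, "az": 0, "claw": 1}, {"x": 0, "y": 0, "z": 0.003, "ax": 0, "ay": 0, "az": 0, "claw": 1}])

```text
time: 5.27
tool_pos: [0.6436, 0.118, 0.0843]
eef_rot: [0.0, 0.853, 0.522, 0.0]
ft_force: [-4.2, 0.2, 6.8]
gripper_width: 0.0597
grasp_force: 34.2
```

Call:
step_arm(steps=[{"x": 0, "y": 0, "z": 0, "ax": 0, "ay": 0, "az": 0, "claw": -0.2}, {"x": 0, "y": 0, "z": 0, "ax": 0, "ay": 0, "az": 0, "claw": -1}, {"x": 0, "y": 0, "z": 0, "ax": 0, "ay": 0, "az": 0, "claw": -1}, {"x": 0, "y": 0, "z": 0, "ax": 0, "ay": 0, "az": 0, "claw": -1}, {"x": 0, "y": 0, "z": -0.02, "ax": 0, "ay": 0, "az": 0, "claw": -1}, {"x": 0, "y": 0, "z": -0.06, "ax": 0, "ay": 0, "az": 0, "claw": -1}, {"x": 0, "y": 0, "z": -0.14, "ax": 0, "ay": 0, "az": 0, "claw": -1}, {"x": -0.03, "y": -0.01, "z": -0.2, "ax": 0, "ay": 0, "az": 0, "claw": -1}, {"x": -0.1, "y": -0.04, "z": -0.23, "ax": 0, "ay": 0, "az": 0, "claw": -1}, {"x": -0.17, "y": -0.075, "z": -0.23, "ax": 0, "ay": 0, "az": 0, "claw": -1}])

```text
time: 6.1
tool_pos: [0.5753, 0.059, 0.2035]
eef_rot: [0.003, 0.852, 0.523, 0.004]
ft_force: [0.9, -1.2, 0.8]
gripper_width: 0.0856
grasp_force: 0.0
```

Call:
step_arm(steps=[{"x": -0.08, "y": -0.035, "z": 0, "ax": 0, "ay": 0, "az": 0, "claw": -1}, {"x": -0.16, "y": -0.07, "z": 0, "ax": 0, "ay": 0, "az": 0, "claw": -1}, {"x": -0.24, "y": -0.105, "z": 0, "ax": 0, "ay": 0, "az": 0, "claw": -1}, {"x": -0.31, "y": -0.14, "z": 0, "ax": 0, "ay": 0, "az": 0, "claw": -1}, {"x": -0.37, "y": -0.166, "z": 0, "ax": 0, "ay": 0, "az": 0, "claw": -1}, {"x": -0.37, "y": -0.166, "z": 0, "ax": 0, "ay": 0, "az": 0, "claw": -1}, {"x": -0.37, "y": -0.166, "z": 0, "ax": 0, "ay": 0, "az": 0, "claw": -1}, {"x": -0.37, "y": -0.166, "z": 0, "ax": 0, "ay": 0, "az": 0, "claw": -1}])

```text
time: 6.77
tool_pos: [0.4144, -0.068, 0.199]
eef_rot: [0.001, 0.853, 0.522, 0.001]
ft_force: [0.3, -0.2, -0.8]
gripper_width: 0.0854
grasp_force: 0.0
```

Run:
```python
from h import *
st()
w=look('wrist',[],'x.png'); f=fitc(w,.4497,.003,.034,(.03,.027)); print('fine',f)
s=viewer.capture('side'); t=viewer.capture('top')
print('pan s',fitc(s,.6436,.118,.094,(.03,.027)),'pan t',fitc(t,.6436,.118,.094,(.03,.027)),'cup t',fitc(t,.6436,.118,.064,(.04,)))
st(); print(rel([*f[1:],.1]))
a=cv2.resize(s['img'][170:320,130:300],(510,450),interpolation=3); b=cv2.resize(w['img'],(290*4//3,290)); c=np.zeros((450,897,3),np.uint8); c[:,:510]=a; c[:290,510:896]=b
cv2.imwrite('pics/c2.png',c[:,:800,::-1])
```

```text
6.77 [ 0.4144 -0.068   0.199 ] [-0.31  0.09 -0.43  1.05  0.    1.73] [ 0.3 -0.2 -0.8] 0.0854 0.0
fine [1.159105e+02 4.492000e-01 5.000000e-03]
pan s [57.236   0.6431  0.118 ] pan t [82.8929  0.6441  0.117 ] cup t [28.7029  0.6546  0.111 ]
6.92 [ 0.4149 -0.0674  0.1985] [-0.31  0.09 -0.43  1.05  0.    1.73] [-0.1 -0.1 -0.1] 0.0851 0.0
(array([ 0.1601, -0.0047,  0.197 ]), 'yaw', np.float64(1.1))
```

View pics/c2.png

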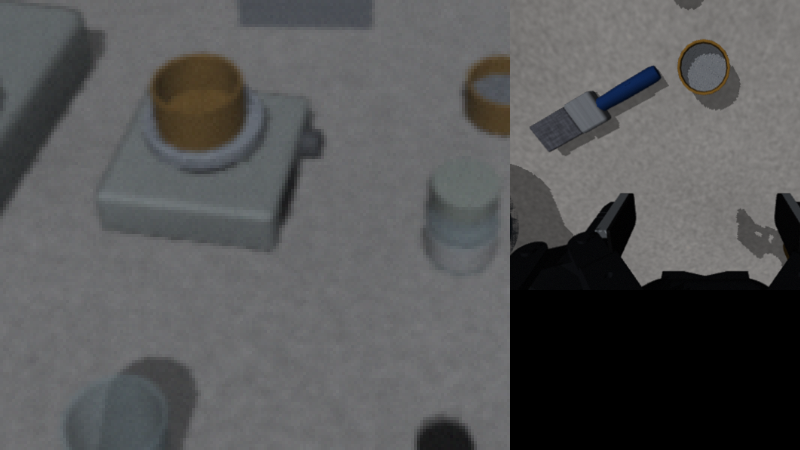

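The pan stands upright in the cup; the side and top fits agree with its rim at z=0.094 and (0.6435,0.1175). Next is the fine sieve at (0.449,0.004).

Call:
step_arm(steps=[{"x": 0.06, "y": -0.001, "z": 0.05, "ax": 0, "ay": 0, "az": 0, "claw": -1}, {"x": 0.12, "y": -0.003, "z": 0.1, "ax": 0, "ay": 0, "az": 0, "claw": -1}, {"x": 0.157, "y": -0.003, "z": 0.15, "ax": 0, "ay": 0, "az": 0, "claw": -1}, {"x": 0.157, "y": -0.003, "z": 0.18, "ax": 0, "ay": 0, "az": 0, "claw": -1}, {"x": 0.157, "y": -0.003, "z": 0.21, "ax": 0, "ay": 0, "az": 0, "claw": -1}, {"x": 0.157, "y": -0.003, "z": 0.25, "ax": 0, "ay": 0, "az": 0, "claw": -1}, {"x": 0.157, "y": -0.003, "z": 0.3, "ax": 0, "ay": 0, "az": 0, "claw": -1}, {"x": 0.157, "y": -0.003, "z": 0.33, "ax": 0, "ay": 0, "az": 0, "claw": -1}, {"x": 0.157, "y": -0.003, "z": 0.349, "ax": 0, "ay": 0, "az": 0, "claw": -1}, {"x": 0.157, "y": -0.003, "z": 0.349, "ax": 0, "ay": 0, "az": 0, "claw": -1}])

```text
time: 7.75
tool_pos: [0.4468, 0.0039, 0.0214]
eef_rot: [-0.001, 0.852, 0.523, -0.002]
ft_force: [-1.1, -0.7, -0.7]
gripper_width: 0.0854
grasp_force: 0.0
```

Call:
step_arm(steps=[{"x": 0, "y": 0, "z": 0, "ax": 0, "ay": 0, "az": 0, "claw": -1}, {"x": 0, "y": 0, "z": 0, "ax": 0, "ay": 0, "az": 0, "claw": -0.3}, {"x": 0, "y": 0, "z": 0, "ax": 0, "ay": 0, "az": 0, "claw": 0}, {"x": 0, "y": 0, "z": 0, "ax": 0, "ay": 0, "az": 0, "claw": 0.3}, {"x": 0, "y": 0, "z": 0, "ax": 0, "ay": 0, "az": 0, "claw": 1}, {"x": 0, "y": 0, "z": 0, "ax": 0, "ay": 0, "az": 0, "claw": 1}, {"x": 0, "y": 0, "z": 0, "ax": 0, "ay": 0, "az": 0, "claw": 1}])

```text
time: 8.33
tool_pos: [0.4492, 0.0028, 0.0246]
eef_rot: [0.001, 0.853, 0.522, 0.001]
ft_force: [-0.0, 0.4, 5.8]
gripper_width: 0.0577
grasp_force: 32.9
```

Run:
```python
from h import *
st(); p=ctrl.sense()['tool_pos']; d=viewer.capture('wrist'); print(fitc(d,p[0],p[1],.034,(.03,.027)))
print(rel((.6436-.1*.455,.118-.1*.89,.2)))
```

```text
8.33 [0.4492 0.0028 0.0246] [-0.14  0.34 -0.63  0.6   0.    1.91] [-0.   0.4  5.8] 0.0577 32.9
[1.190856e+02 4.502000e-01 4.800000e-03]
(array([ 0.1824,  0.2421, -0.3499]), 'yaw', np.float64(1.099))
```

Call:
step_arm(steps=[{"x": 0, "y": 0, "z": -0.02, "ax": 0, "ay": 0, "az": 0, "claw": 1}, {"x": 0, "y": 0, "z": -0.06, "ax": 0, "ay": 0, "az": 0, "claw": 1}, {"x": 0, "y": 0, "z": -0.14, "ax": 0, "ay": 0, "az": 0, "claw": 1}, {"x": 0.01, "y": 0.02, "z": -0.2, "ax": 0, "ay": 0, "az": 0, "claw": 1}, {"x": 0.04, "y": 0.06, "z": -0.26, "ax": 0, "ay": 0, "az": 0, "claw": 1}, {"x": 0.08, "y": 0.11, "z": -0.31, "ax": 0, "ay": 0, "az": 0, "claw": 1}, {"x": 0.13, "y": 0.17, "z": -0.35, "ax": 0, "ay": 0, "az": 0, "claw": 1}, {"x": 0.17, "y": 0.22, "z": -0.37, "ax": 0, "ay": 0, "az": 0, "claw": 1}, {"x": 0.182, "y": 0.242, "z": -0.38, "ax": 0, "ay": 0, "az": 0, "claw": 1}, {"x": 0.182, "y": 0.242, "z": -0.38, "ax": 0, "ay": 0, "az": 0, "claw": 1}])

```text
time: 9.22
tool_pos: [0.6009, 0.029, 0.2148]
eef_rot: [0.001, 0.853, 0.522, 0.002]
ft_force: [0.4, 0.3, -0.2]
gripper_width: 0.0581
grasp_force: 32.9
```

Call:
step_arm(steps=[{"x": 0, "y": 0, "z": 0, "ax": 0, "ay": 0, "az": 0, "claw": 1}, {"x": 0, "y": 0, "z": 0, "ax": 0, "ay": 0, "az": 0, "claw": 1}])

```text
time: 9.38
tool_pos: [0.5956, 0.0287, 0.2126]
eef_rot: [-0.001, 0.853, 0.522, -0.001]
ft_force: [-0.1, -0.2, -0.7]
gripper_width: 0.0582
grasp_force: 32.9
```

Run:
```python
from h import *
st(); p=ctrl.sense()['tool_pos']
d=look('wrist',[(.6436,.118,.094,.03),(p[0],p[1],p[2]-.0246+.034,.03)],'w3.png'); c=fitc(d,.6436,.118,.094,(.03,.027)); h=fitc(d,p[0],p[1],p[2]-.0246+.034,(.03,.027)); print(c,h)
st();print(rel([*(p[:2]+(c-h)[1:]),.1126]), rel([.6436,.118,.1126]))
```

```text
9.38 [0.5956 0.0287 0.2126] [-0.06  0.44  0.07  1.21 -0.    1.99] [-0.1 -0.2 -0.7] 0.0582 32.9
[115.8234   0.6436   0.1185] [1.199658e+02 5.966000e-01 3.070000e-02]
9.43 [0.5953 0.0287 0.2127] [-0.06  0.43  0.07  1.21 -0.    1.99] [ 0.4  1.1 -1.2] 0.058 32.9
(array([0.1996, 0.0049, 0.1999]), 'yaw', np.float64(1.099)) (array([0.2032, 0.0054, 0.1999]), 'yaw', np.float64(1.099))
```

View pics/w3.png

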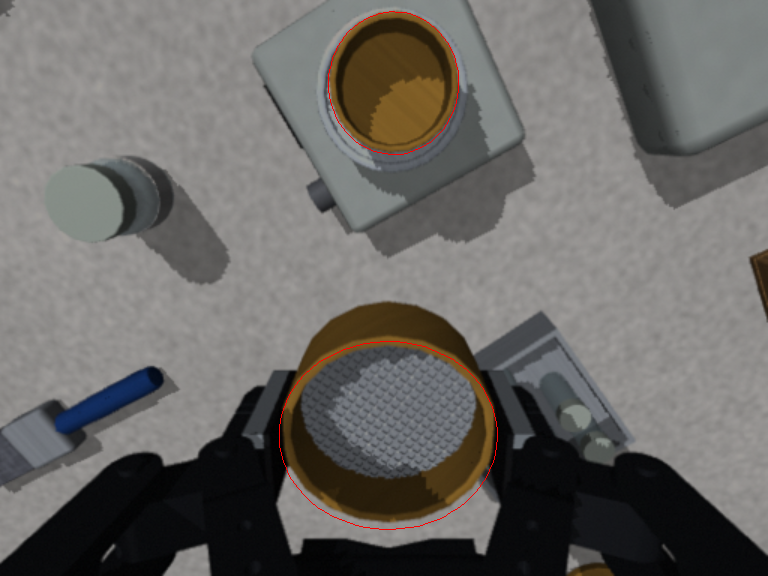

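The held fine sieve is level, with its rim from (283,430) to (494,430), and the pan rim at (394,83) fits its circle. I'll carry it over and stop just above.

Call:
step_arm(steps=[{"x": 0.07, "y": 0.002, "z": 0, "ax": 0, "ay": 0, "az": 0, "claw": 1}, {"x": 0.14, "y": 0.004, "z": 0, "ax": 0, "ay": 0, "az": 0, "claw": 1}, {"x": 0.2, "y": 0.005, "z": 0.03, "ax": 0, "ay": 0, "az": 0, "claw": 1}, {"x": 0.2, "y": 0.005, "z": 0.08, "ax": 0, "ay": 0, "az": 0, "claw": 1}, {"x": 0.2, "y": 0.005, "z": 0.12, "ax": 0, "ay": 0, "az": 0, "claw": 1}, {"x": 0.2, "y": 0.005, "z": 0.15, "ax": 0, "ay": 0, "az": 0, "claw": 1}, {"x": 0.2, "y": 0.005, "z": 0.165, "ax": 0, "ay": 0, "az": 0, "claw": 1}, {"x": 0.2, "y": 0.005, "z": 0.165, "ax": 0, "ay": 0, "az": 0, "claw": 1}, {"x": 0.2, "y": 0.005, "z": 0.165, "ax": 0, "ay": 0, "az": 0, "claw": 1}, {"x": 0.2, "y": 0.005, "z": 0.165, "ax": 0, "ay": 0, "az": 0, "claw": 1}])

```text
time: 10.27
tool_pos: [0.6453, 0.1165, 0.1326]
eef_rot: [0.0, 0.853, 0.522, 0.001]
ft_force: [0.1, -0.4, 0.1]
gripper_width: 0.0576
grasp_force: 32.9
```

Run:
```python
from h import *
st(); print(rel((.6428,.1165,.1126)))
```

```text
10.27 [0.6453 0.1165 0.1326] [ 0.08  0.59  0.12  1.09 -0.    2.13] [ 0.1 -0.4  0.1] 0.0576 32.9
(array([-0.0024, -0.0045,  0.0399]), 'yaw', np.float64(1.098))
```

Call:
step_arm(steps=[{"x": -0.001, "y": -0.003, "z": 0, "ax": 0, "ay": 0, "az": 0, "claw": 1}, {"x": -0.001, "y": -0.003, "z": 0.01, "ax": 0, "ay": 0, "az": 0, "claw": 1}, {"x": -0.001, "y": -0.003, "z": 0.02, "ax": 0, "ay": 0, "az": 0, "claw": 1}, {"x": -0.001, "y": -0.003, "z": 0.03, "ax": 0, "ay": 0, "az": 0, "claw": 1}, {"x": -0.001, "y": -0.003, "z": 0.037, "ax": 0, "ay": 0, "az": 0, "claw": 1}, {"x": -0.001, "y": -0.003, "z": 0.039, "ax": 0, "ay": 0, "az": 0, "claw": 1}, {"x": -0.001, "y": -0.003, "z": 0.039, "ax": 0, "ay": 0, "az": 0, "claw": 1}, {"x": -0.001, "y": -0.003, "z": 0.039, "ax": 0, "ay": 0, "az": 0, "claw": 1}])

```text
time: 10.93
tool_pos: [0.6431, 0.117, 0.1127]
eef_rot: [0.0, 0.853, 0.522, 0.0]
ft_force: [-3.5, 0.0, 6.9]
gripper_width: 0.0582
grasp_force: 33.8
```

Call:
step_arm(steps=[{"x": 0, "y": 0, "z": 0, "ax": 0, "ay": 0, "az": 0, "claw": -0.2}, {"x": 0, "y": 0, "z": 0, "ax": 0, "ay": 0, "az": 0, "claw": -1}, {"x": 0, "y": 0, "z": 0, "ax": 0, "ay": 0, "az": 0, "claw": -1}, {"x": 0, "y": 0, "z": 0, "ax": 0, "ay": 0, "az": 0, "claw": -1}, {"x": 0, "y": 0, "z": -0.02, "ax": 0, "ay": 0, "az": 0, "claw": -1}, {"x": 0, "y": 0, "z": -0.06, "ax": 0, "ay": 0, "az": 0, "claw": -1}, {"x": 0, "y": 0, "z": -0.14, "ax": 0, "ay": 0, "az": 0, "claw": -1}, {"x": -0.04, "y": 0, "z": -0.19, "ax": 0, "ay": 0, "az": 0, "claw": -1}, {"x": -0.11, "y": 0.01, "z": -0.19, "ax": 0, "ay": 0, "az": 0, "claw": -1}, {"x": -0.18, "y": 0.01, "z": -0.19, "ax": 0, "ay": 0, "az": 0, "claw": -1}])

```text
time: 11.77
tool_pos: [0.6092, 0.0341, 0.2099]
eef_rot: [0.002, 0.852, 0.523, 0.003]
ft_force: [1.2, -1.2, -0.2]
gripper_width: 0.0856
grasp_force: 0.0
```

Call:
step_arm(steps=[{"x": -0.08, "y": 0.005, "z": 0, "ax": 0, "ay": 0, "az": 0, "claw": -1}, {"x": -0.16, "y": 0.01, "z": 0, "ax": 0, "ay": 0, "az": 0, "claw": -1}, {"x": -0.24, "y": 0.015, "z": 0, "ax": 0, "ay": 0, "az": 0, "claw": -1}, {"x": -0.32, "y": 0.02, "z": 0, "ax": 0, "ay": 0, "az": 0, "claw": -1}, {"x": -0.4, "y": 0.025, "z": 0, "ax": 0, "ay": 0, "az": 0, "claw": -1}, {"x": -0.48, "y": 0.03, "z": 0, "ax": 0, "ay": 0, "az": 0, "claw": -1}, {"x": -0.56, "y": 0.035, "z": 0, "ax": 0, "ay": 0, "az": 0, "claw": -1}, {"x": -0.64, "y": 0.04, "z": 0, "ax": 0, "ay": 0, "az": 0, "claw": -1}, {"x": -0.72, "y": 0.045, "z": 0, "ax": 0, "ay": 0, "az": 0, "claw": -1}, {"x": -0.8, "y": 0.05, "z": 0, "ax": 0, "ay": 0, "az": 0, "claw": -1}])

```text
time: 12.6
tool_pos: [0.4463, -0.3348, 0.2076]
eef_rot: [0.001, 0.853, 0.522, 0.0]
ft_force: [0.2, -0.8, -0.3]
gripper_width: 0.0856
grasp_force: 0.0
```

Call:
step_arm(steps=[{"x": -0.06, "y": 0, "z": 0, "ax": 0, "ay": 0, "az": 0, "claw": -1}, {"x": -0.06, "y": 0, "z": 0, "ax": 0, "ay": 0, "az": 0, "claw": -1}, {"x": -0.06, "y": 0, "z": 0, "ax": 0, "ay": 0, "az": 0, "claw": -1}])

```text
time: 12.85
tool_pos: [0.433, -0.3612, 0.2071]
eef_rot: [0.0, 0.854, 0.521, 0.0]
ft_force: [-0.3, -0.9, 0.6]
gripper_width: 0.0855
grasp_force: 0.0
```

Run:
```python
from h import *
st()
w=look('wrist',[],'x.png'); f=fitc(w,.466,-.299,.044,(.03,.027)); print('coarse',f)
s=viewer.capture('side'); t=viewer.capture('top')
print('fine s',fitc(s,.6436,.118,.122,(.03,.027)),'t',fitc(t,.6436,.118,.122,(.03,.027)))
print('coarse s',fitc(s,.466,-.3,.044,(.03,.027)),'lid w',fitc(w,.619,-.327,.012,(.03,)))
st(); print(rel([*f[1:],.1]))
I=cv2.resize(w['img'],None,fx=1.0,fy=1.0)
cv2.polylines(I,[proj(w,circ(f[1],f[2],.044,.03)).astype(np.int32)],True,(255,0,0),1)
a=cv2.resize(s['img'][170:320,130:300],(288,254),interpolation=3); c=np.zeros((384,800,3),np.uint8); c[:,:512]=I; c[:254,512:]=a
cv2.imwrite('pics/c3.png',c[:,:,::-1])
```

```text
12.85 [ 0.433  -0.3612  0.2071] [-0.81  0.37 -0.04  1.16  0.    1.24] [-0.3 -0.9  0.6] 0.0855 0.0
coarse [116.4355   0.466   -0.301 ]
fine s [65.9688  0.6431  0.117 ] t [78.6921  0.6446  0.1165]
coarse s [38.5101  0.465  -0.302 ] lid w [58.5054  0.6175 -0.324 ]
13.0 [ 0.4341 -0.3587  0.2069] [-0.8   0.37 -0.05  1.16  0.    1.24] [ 0.3 -0.  -0.3] 0.0853 0.0
(array([0.1318, 0.0045, 0.2139]), 'yaw', np.float64(1.1))
```

View pics/c3.png

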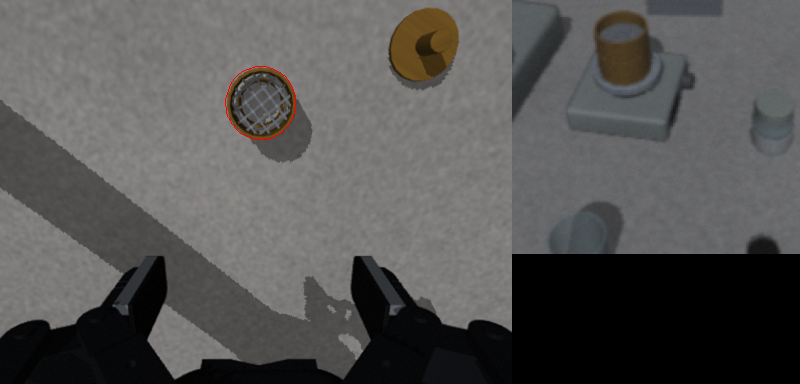

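The fine sieve is home on the pan, with its rim fitting z=0.122 at (0.644,0.117). The coarse sieve's grid is seen at (260,103), giving (0.466,-0.301). I'll grasp it.

Call:
step_arm(steps=[{"x": 0.06, "y": 0.002, "z": 0.05, "ax": 0, "ay": 0, "az": 0, "claw": -1}, {"x": 0.11, "y": 0.004, "z": 0.1, "ax": 0, "ay": 0, "az": 0, "claw": -1}, {"x": 0.13, "y": 0.004, "z": 0.15, "ax": 0, "ay": 0, "az": 0, "claw": -1}, {"x": 0.13, "y": 0.004, "z": 0.18, "ax": 0, "ay": 0, "az": 0, "claw": -1}, {"x": 0.13, "y": 0.004, "z": 0.21, "ax": 0, "ay": 0, "az": 0, "claw": -1}, {"x": 0.13, "y": 0.004, "z": 0.25, "ax": 0, "ay": 0, "az": 0, "claw": -1}, {"x": 0.13, "y": 0.004, "z": 0.3, "ax": 0, "ay": 0, "az": 0, "claw": -1}, {"x": 0.13, "y": 0.004, "z": 0.335, "ax": 0, "ay": 0, "az": 0, "claw": -1}, {"x": 0.13, "y": 0.004, "z": 0.354, "ax": 0, "ay": 0, "az": 0, "claw": -1}, {"x": 0.13, "y": 0.004, "z": 0.354, "ax": 0, "ay": 0, "az": 0, "claw": -1}])

```text
time: 13.83
tool_pos: [0.4639, -0.3003, 0.0277]
eef_rot: [-0.002, 0.852, 0.523, -0.001]
ft_force: [0.0, -0.1, 0.4]
gripper_width: 0.0855
grasp_force: 0.0
```

Call:
step_arm(steps=[{"x": 0, "y": 0, "z": 0, "ax": 0, "ay": 0, "az": 0, "claw": -1}, {"x": 0, "y": 0, "z": 0, "ax": 0, "ay": 0, "az": 0, "claw": -0.3}, {"x": 0, "y": 0, "z": 0, "ax": 0, "ay": 0, "az": 0, "claw": 0}, {"x": 0, "y": 0, "z": 0, "ax": 0, "ay": 0, "az": 0, "claw": 0.3}, {"x": 0, "y": 0, "z": 0, "ax": 0, "ay": 0, "az": 0, "claw": 1}, {"x": 0, "y": 0, "z": 0, "ax": 0, "ay": 0, "az": 0, "claw": 1}, {"x": 0, "y": 0, "z": 0, "ax": 0, "ay": 0, "az": 0, "claw": 1}])

```text
time: 14.42
tool_pos: [0.4661, -0.3035, 0.0315]
eef_rot: [0.001, 0.853, 0.522, 0.001]
ft_force: [0.1, 0.9, 6.9]
gripper_width: 0.06
grasp_force: 32.1
```

Run:
```python
from h import *
st(); p=ctrl.sense()['tool_pos']; d=viewer.capture('wrist'); print(fitc(d,p[0],p[1],.044,(.03,.027)))
print(rel((.6436-.1*.455,.118-.1*.89,.235)))
```

```text
14.42 [ 0.4661 -0.3035  0.0315] [-0.69  0.5  -0.33  0.73  0.    1.35] [0.1 0.9 6.9] 0.06 32.1
[118.8072   0.4671  -0.301 ]
(array([ 0.7122, -0.0659, -0.4073]), 'yaw', np.float64(1.099))
```

Call:
step_arm(steps=[{"x": 0, "y": 0, "z": -0.02, "ax": 0, "ay": 0, "az": 0, "claw": 1}, {"x": 0, "y": 0, "z": -0.06, "ax": 0, "ay": 0, "az": 0, "claw": 1}, {"x": 0, "y": 0, "z": -0.14, "ax": 0, "ay": 0, "az": 0, "claw": 1}, {"x": 0.02, "y": 0, "z": -0.21, "ax": 0, "ay": 0, "az": 0, "claw": 1}, {"x": 0.06, "y": 0, "z": -0.27, "ax": 0, "ay": 0, "az": 0, "claw": 1}, {"x": 0.11, "y": -0.01, "z": -0.33, "ax": 0, "ay": 0, "az": 0, "claw": 1}, {"x": 0.17, "y": -0.015, "z": -0.37, "ax": 0, "ay": 0, "az": 0, "claw": 1}, {"x": 0.24, "y": -0.02, "z": -0.39, "ax": 0, "ay": 0, "az": 0, "claw": 1}, {"x": 0.31, "y": -0.03, "z": -0.4, "ax": 0, "ay": 0, "az": 0, "claw": 1}, {"x": 0.38, "y": -0.035, "z": -0.407, "ax": 0, "ay": 0, "az": 0, "claw": 1}])

```text
time: 15.3
tool_pos: [0.5364, -0.1244, 0.2358]
eef_rot: [0.001, 0.853, 0.522, 0.001]
ft_force: [0.5, -0.8, -1.0]
gripper_width: 0.0597
grasp_force: 33.1
```

Call:
step_arm(steps=[{"x": 0.07, "y": -0.006, "z": 0, "ax": 0, "ay": 0, "az": 0, "claw": 1}, {"x": 0.14, "y": -0.012, "z": 0, "ax": 0, "ay": 0, "az": 0, "claw": 1}, {"x": 0.21, "y": -0.02, "z": 0, "ax": 0, "ay": 0, "az": 0, "claw": 1}, {"x": 0.27, "y": -0.026, "z": 0, "ax": 0, "ay": 0, "az": 0, "claw": 1}, {"x": 0.31, "y": -0.03, "z": 0, "ax": 0, "ay": 0, "az": 0, "claw": 1}, {"x": 0.333, "y": -0.031, "z": 0, "ax": 0, "ay": 0, "az": 0, "claw": 1}, {"x": 0.333, "y": -0.031, "z": 0, "ax": 0, "ay": 0, "az": 0, "claw": 1}, {"x": 0.333, "y": -0.031, "z": 0, "ax": 0, "ay": 0, "az": 0, "claw": 1}, {"x": 0.333, "y": -0.031, "z": 0, "ax": 0, "ay": 0, "az": 0, "claw": 1}, {"x": 0.333, "y": -0.031, "z": 0, "ax": 0, "ay": 0, "az": 0, "claw": 1}])

```text
time: 16.13
tool_pos: [0.5972, 0.0282, 0.2333]
eef_rot: [0.0, 0.853, 0.521, -0.0]
ft_force: [-0.2, -0.3, -0.7]
gripper_width: 0.0598
grasp_force: 33.0
```

Run:
```python
from h import *
st(); p=ctrl.sense()['tool_pos']
d=look('wrist',[(.6436,.117,.122,.03),(p[0],p[1],p[2]-.0315+.044,.03)],'w4.png'); c=fitc(d,.6436,.118,.122,(.03,.027)); h=fitc(d,p[0],p[1],p[2]-.0315+.044,(.03,.027)); print(c,h)
st();print(rel([*(p[:2]+(c-h)[1:]),.1475]), p[:2]+(c-h)[1:])
```

```text
16.13 [0.5972 0.0282 0.2333] [-0.06  0.43  0.12  1.26 -0.    1.99] [-0.2 -0.3 -0.7] 0.0598 33.0
[1.200e+02 6.436e-01 1.190e-01] [1.19529e+02 5.98200e-01 3.02000e-02]
16.18 [0.5973 0.0283 0.2333] [-0.06  0.43  0.12  1.26 -0.    1.99] [ 0.3 -0.1 -1.5] 0.0599 33.0
(array([ 0.1994, -0.0003,  0.1715]), 'yaw', np.float64(1.097)) [0.64262909 0.11704996]
```

View pics/w4.png

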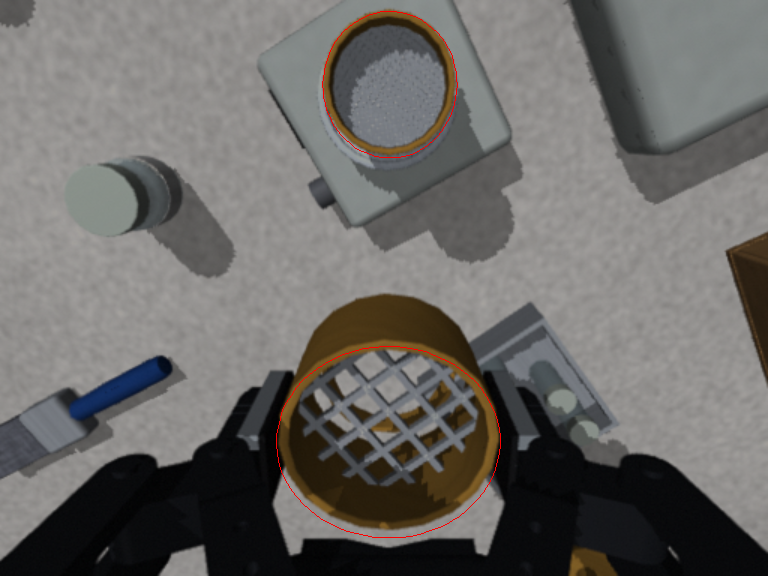

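The coarse sieve is held level, with its rim from (280,435) to (498,435), and the fine sieve mesh is at (390,85). I'll carry it over the stack.

Call:
step_arm(steps=[{"x": 0.07, "y": 0, "z": 0, "ax": 0, "ay": 0, "az": 0, "claw": 1}, {"x": 0.13, "y": 0, "z": 0, "ax": 0, "ay": 0, "az": 0, "claw": 1}, {"x": 0.18, "y": 0, "z": 0.01, "ax": 0, "ay": 0, "az": 0, "claw": 1}, {"x": 0.2, "y": 0, "z": 0.04, "ax": 0, "ay": 0, "az": 0, "claw": 1}, {"x": 0.2, "y": 0, "z": 0.08, "ax": 0, "ay": 0, "az": 0, "claw": 1}, {"x": 0.2, "y": 0, "z": 0.11, "ax": 0, "ay": 0, "az": 0, "claw": 1}, {"x": 0.2, "y": 0, "z": 0.13, "ax": 0, "ay": 0, "az": 0, "claw": 1}, {"x": 0.2, "y": 0, "z": 0.13, "ax": 0, "ay": 0, "az": 0, "claw": 1}, {"x": 0.2, "y": 0, "z": 0.13, "ax": 0, "ay": 0, "az": 0, "claw": 1}, {"x": 0.2, "y": 0, "z": 0.13, "ax": 0, "ay": 0, "az": 0, "claw": 1}])

```text
time: 17.02
tool_pos: [0.6437, 0.1183, 0.1693]
eef_rot: [0.0, 0.853, 0.522, 0.001]
ft_force: [-0.1, -0.4, -1.3]
gripper_width: 0.0599
grasp_force: 33.0
```

Run:
```python
from h import *
st(); print(rel((.643,.117,.1475)))
```

```text
17.02 [0.6437 0.1183 0.1693] [ 0.08  0.57  0.18  1.18 -0.    2.13] [-0.1 -0.4 -1.3] 0.0599 33.0
(array([-0.0029, -0.0001,  0.0437]), 'yaw', np.float64(1.098))
```

Call:
step_arm(steps=[{"x": -0.002, "y": 0, "z": 0.01, "ax": 0, "ay": 0, "az": 0, "claw": 1}, {"x": -0.002, "y": 0, "z": 0.02, "ax": 0, "ay": 0, "az": 0, "claw": 1}, {"x": -0.002, "y": 0, "z": 0.03, "ax": 0, "ay": 0, "az": 0, "claw": 1}, {"x": -0.002, "y": 0, "z": 0.038, "ax": 0, "ay": 0, "az": 0, "claw": 1}, {"x": -0.002, "y": 0, "z": 0.043, "ax": 0, "ay": 0, "az": 0, "claw": 1}, {"x": -0.002, "y": 0, "z": 0.043, "ax": 0, "ay": 0, "az": 0, "claw": 1}, {"x": -0.002, "y": 0, "z": 0.043, "ax": 0, "ay": 0, "az": 0, "claw": 1}, {"x": -0.002, "y": 0, "z": 0.043, "ax": 0, "ay": 0, "az": 0, "claw": 1}])

```text
time: 17.68
tool_pos: [0.6426, 0.1179, 0.1476]
eef_rot: [0.0, 0.853, 0.522, 0.0]
ft_force: [-3.2, -0.1, 5.5]
gripper_width: 0.06
grasp_force: 33.5
```

Call:
step_arm(steps=[{"x": 0, "y": 0, "z": 0, "ax": 0, "ay": 0, "az": 0, "claw": -0.2}, {"x": 0, "y": 0, "z": 0, "ax": 0, "ay": 0, "az": 0, "claw": -1}, {"x": 0, "y": 0, "z": 0, "ax": 0, "ay": 0, "az": 0, "claw": -1}, {"x": 0, "y": 0, "z": 0, "ax": 0, "ay": 0, "az": 0, "claw": -1}, {"x": 0, "y": 0, "z": -0.02, "ax": 0, "ay": 0, "az": 0, "claw": -1}, {"x": 0, "y": 0, "z": -0.06, "ax": 0, "ay": 0, "az": 0, "claw": -1}, {"x": 0, "y": 0, "z": -0.13, "ax": 0, "ay": 0, "az": 0, "claw": -1}, {"x": -0.04, "y": 0.015, "z": -0.15, "ax": 0, "ay": 0, "az": 0, "claw": -1}, {"x": -0.11, "y": 0.04, "z": -0.15, "ax": 0, "ay": 0, "az": 0, "claw": -1}, {"x": -0.18, "y": 0.067, "z": -0.15, "ax": 0, "ay": 0, "az": 0, "claw": -1}])

```text
time: 18.52
tool_pos: [0.6327, 0.0226, 0.2241]
eef_rot: [0.001, 0.852, 0.523, 0.002]
ft_force: [-0.2, -0.5, -0.3]
gripper_width: 0.0852
grasp_force: 0.0
```

Call:
step_arm(steps=[{"x": -0.07, "y": 0.026, "z": 0, "ax": 0, "ay": 0, "az": 0, "claw": -1}, {"x": -0.14, "y": 0.052, "z": 0, "ax": 0, "ay": 0, "az": 0, "claw": -1}, {"x": -0.21, "y": 0.078, "z": 0, "ax": 0, "ay": 0, "az": 0, "claw": -1}, {"x": -0.28, "y": 0.104, "z": 0, "ax": 0, "ay": 0, "az": 0, "claw": -1}, {"x": -0.35, "y": 0.13, "z": 0, "ax": 0, "ay": 0, "az": 0, "claw": -1}, {"x": -0.42, "y": 0.156, "z": 0, "ax": 0, "ay": 0, "az": 0, "claw": -1}, {"x": -0.49, "y": 0.182, "z": 0, "ax": 0, "ay": 0, "az": 0, "claw": -1}, {"x": -0.56, "y": 0.208, "z": 0.02, "ax": 0, "ay": 0, "az": 0, "claw": -1}, {"x": -0.63, "y": 0.234, "z": 0.04, "ax": 0, "ay": 0, "az": 0, "claw": -1}, {"x": -0.7, "y": 0.26, "z": 0.06, "ax": 0, "ay": 0, "az": 0, "claw": -1}])

```text
time: 19.35
tool_pos: [0.5881, -0.3504, 0.1924]
eef_rot: [0.001, 0.853, 0.522, 0.0]
ft_force: [0.2, -0.3, -0.9]
gripper_width: 0.0855
grasp_force: 0.0
```

Call:
step_arm(steps=[{"x": -0.06, "y": 0.023, "z": 0.02, "ax": 0, "ay": 0, "az": 0, "claw": -1}, {"x": -0.09, "y": 0.033, "z": 0.03, "ax": 0, "ay": 0, "az": 0, "claw": -1}, {"x": -0.09, "y": 0.033, "z": 0.03, "ax": 0, "ay": 0, "az": 0, "claw": -1}, {"x": -0.09, "y": 0.033, "z": 0.03, "ax": 0, "ay": 0, "az": 0, "claw": -1}, {"x": -0.09, "y": 0.033, "z": 0.03, "ax": 0, "ay": 0, "az": 0, "claw": -1}])

```text
time: 19.77
tool_pos: [0.583, -0.3948, 0.1775]
eef_rot: [0.0, 0.853, 0.523, 0.0]
ft_force: [-0.0, -0.4, 0.9]
gripper_width: 0.0853
grasp_force: 0.0
```

Run:
```python
from h import *
st()
w=viewer.capture('wrist'); f=fitc(w,.618,-.325,.012,(.03,)); k=fitc(w,f[1],f[2],.040,(.009,)); print('lid',f,'knob',k)
s=viewer.capture('side'); t=viewer.capture('top')
print('coarse s',fitc(s,.6436,.118,.160,(.03,.027)),'t',fitc(t,.6436,.118,.160,(.03,.027)))
st(); print(rel([*f[1:],.1]))
I=w['img'].copy()
for c in((f[1],f[2],.012,.03),(f[1],f[2],.04,.009)):
  cv2.polylines(I,[proj(w,circ(*c)).astype(np.int32)],True,(255,0,0),1)
a=cv2.resize(s['img'][150:300,130:300],(288,254),interpolation=3); c=np.zeros((384,800,3),np.uint8); c[:,:512]=I; c[:254,512:]=a
cv2.imwrite('pics/c4.png',c[:,:,::-1])
```

```text
19.77 [ 0.583  -0.3948  0.1775] [-0.69  0.68  0.39  1.28  0.    1.36] [-0.  -0.4  0.9] 0.0853 0.0
lid [58.8436  0.619  -0.324 ] knob [29.709   0.6215 -0.338 ]
coarse s [57.4013  0.6431  0.1185] t [91.3137  0.6441  0.1175]
19.92 [ 0.5833 -0.3944  0.1778] [-0.68  0.68  0.39  1.28  0.    1.36] [ 1.1 -0.8  0.6] 0.0853 0.0
(array([ 0.1578, -0.0003,  0.1556]), 'yaw', np.float64(1.101))
```

View pics/c4.png

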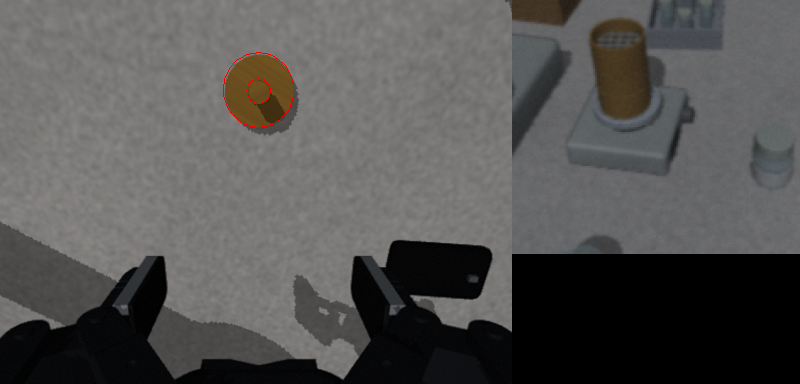

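The coarse sieve is home, with its rim fitting z=0.160. The lid disc and knob at (259,90) match the circles at (0.619,-0.325). I'll grasp the knob.

Call:
step_arm(steps=[{"x": 0.06, "y": 0, "z": 0, "ax": 0, "ay": 0, "az": 0, "claw": -1}, {"x": 0.11, "y": 0, "z": 0.04, "ax": 0, "ay": 0, "az": 0, "claw": -1}, {"x": 0.155, "y": 0, "z": 0.09, "ax": 0, "ay": 0, "az": 0, "claw": -1}, {"x": 0.155, "y": 0, "z": 0.14, "ax": 0, "ay": 0, "az": 0, "claw": -1}, {"x": 0.155, "y": 0, "z": 0.19, "ax": 0, "ay": 0, "az": 0, "claw": -1}, {"x": 0.155, "y": 0, "z": 0.23, "ax": 0, "ay": 0, "az": 0, "claw": -0.5}, {"x": 0.155, "y": 0, "z": 0.26, "ax": 0, "ay": 0, "az": 0, "claw": -0.3}, {"x": 0.155, "y": 0, "z": 0.28, "ax": 0, "ay": 0, "az": 0, "claw": 0}, {"x": 0.155, "y": 0, "z": 0.285, "ax": 0, "ay": 0, "az": 0, "claw": 0}, {"x": 0.155, "y": 0, "z": 0.285, "ax": 0, "ay": 0, "az": 0, "claw": 0}])

```text
time: 20.75
tool_pos: [0.6176, -0.3261, 0.034]
eef_rot: [-0.0, 0.853, 0.523, -0.0]
ft_force: [-0.2, 0.0, -0.7]
gripper_width: 0.0428
grasp_force: 0.0
```

Run:
```python
from h import *
st(); print(rel((.6185,-.3255,.034)))
d=look('wrist',[(.6185,-.3255,.04,.009),(.6185,-.3255,.012,.03)],'w5.png')
```

```text
20.75 [ 0.6176 -0.3261  0.034 ] [-0.58  0.75  0.14  0.96 -0.    1.47] [-0.2  0.  -0.7] 0.0428 0.0
(array([0.0018, 0.001 , 0.    ]), 'yaw', np.float64(1.1))
```

View pics/w5.png

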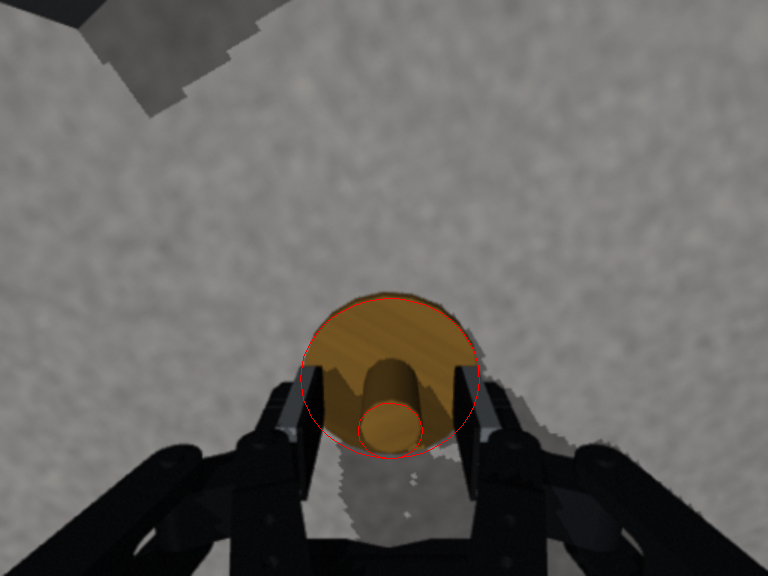

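The knob at (390,428) is between the pads and fits its circle to about 1-2 mm. I'll close on it.

Call:
step_arm(steps=[{"x": 0.002, "y": 0, "z": 0, "ax": 0, "ay": 0, "az": 0, "claw": 0.3}, {"x": 0.002, "y": 0, "z": 0, "ax": 0, "ay": 0, "az": 0, "claw": 0.5}, {"x": 0.002, "y": 0, "z": 0, "ax": 0, "ay": 0, "az": 0, "claw": 1}, {"x": 0.002, "y": 0, "z": 0, "ax": 0, "ay": 0, "az": 0, "claw": 1}, {"x": 0.002, "y": 0, "z": 0, "ax": 0, "ay": 0, "az": 0, "claw": 1}, {"x": 0.002, "y": 0, "z": 0, "ax": 0, "ay": 0, "az": 0, "claw": 1}])

```text
time: 21.3
tool_pos: [0.6192, -0.3266, 0.0358]
eef_rot: [0.001, 0.853, 0.522, 0.001]
ft_force: [0.7, 1.2, 6.2]
gripper_width: 0.0169
grasp_force: 29.7
```

Run:
```python
from h import *
st(); print(rel((.6436-.1*.455,.118-.1*.89,.26)))
```

```text
21.3 [ 0.6192 -0.3266  0.0358] [-0.58  0.75  0.14  0.96  0.    1.47] [0.7 1.2 6.2] 0.0169 29.7
(array([ 0.6142, -0.3596, -0.4494]), 'yaw', np.float64(1.099))
```

Call:
step_arm(steps=[{"x": 0, "y": 0, "z": -0.02, "ax": 0, "ay": 0, "az": 0, "claw": 1}, {"x": 0, "y": 0, "z": -0.06, "ax": 0, "ay": 0, "az": 0, "claw": 1}, {"x": 0, "y": 0, "z": -0.13, "ax": 0, "ay": 0, "az": 0, "claw": 1}, {"x": 0.02, "y": -0.03, "z": -0.19, "ax": 0, "ay": 0, "az": 0, "claw": 1}, {"x": 0.06, "y": -0.07, "z": -0.25, "ax": 0, "ay": 0, "az": 0, "claw": 1}, {"x": 0.1, "y": -0.12, "z": -0.3, "ax": 0, "ay": 0, "az": 0, "claw": 1}, {"x": 0.15, "y": -0.16, "z": -0.35, "ax": 0, "ay": 0, "az": 0, "claw": 1}, {"x": 0.2, "y": -0.2, "z": -0.4, "ax": 0, "ay": 0, "az": 0, "claw": 1}, {"x": 0.26, "y": -0.24, "z": -0.43, "ax": 0, "ay": 0, "az": 0, "claw": 1}, {"x": 0.32, "y": -0.27, "z": -0.449, "ax": 0, "ay": 0, "az": 0, "claw": 1}])

```text
time: 22.13
tool_pos: [0.5702, -0.1209, 0.2619]
eef_rot: [0.001, 0.853, 0.522, 0.001]
ft_force: [1.5, 0.5, -0.5]
gripper_width: 0.0173
grasp_force: 29.5
```

Call:
step_arm(steps=[{"x": 0.06, "y": -0.02, "z": 0, "ax": 0, "ay": 0, "az": 0, "claw": 1}, {"x": 0.12, "y": -0.04, "z": 0, "ax": 0, "ay": 0, "az": 0, "claw": 1}, {"x": 0.18, "y": -0.06, "z": 0, "ax": 0, "ay": 0, "az": 0, "claw": 1}, {"x": 0.23, "y": -0.075, "z": 0, "ax": 0, "ay": 0, "az": 0, "claw": 1}, {"x": 0.27, "y": -0.085, "z": 0, "ax": 0, "ay": 0, "az": 0, "claw": 1}, {"x": 0.294, "y": -0.09, "z": 0, "ax": 0, "ay": 0, "az": 0, "claw": 1}, {"x": 0.294, "y": -0.09, "z": 0, "ax": 0, "ay": 0, "az": 0, "claw": 1}, {"x": 0.294, "y": -0.09, "z": 0, "ax": 0, "ay": 0, "az": 0, "claw": 1}, {"x": 0.294, "y": -0.09, "z": 0, "ax": 0, "ay": 0, "az": 0, "claw": 1}, {"x": 0.294, "y": -0.09, "z": 0, "ax": 0, "ay": 0, "az": 0, "claw": 1}])

```text
time: 22.97
tool_pos: [0.5972, 0.0279, 0.2587]
eef_rot: [0.0, 0.853, 0.521, -0.0]
ft_force: [0.3, -0.2, -1.9]
gripper_width: 0.017
grasp_force: 29.5
```

Run:
```python
from h import *
st(); p=ctrl.sense()['tool_pos']
d=viewer.capture('wrist'); c=fitc(d,.6436,.118,.160,(.03,.027)); h=fitc(d,p[0],p[1],p[2]-.0358+.012,(.03,)); print(c,h)
st();print(rel([*(p[:2]+(c-h)[1:]),.1898]), p[:2]+(c-h)[1:], rel((.643,.1165,.1898)))
```

```text
22.97 [0.5972 0.0279 0.2587] [-0.06  0.42  0.17  1.32 -0.    1.99] [ 0.3 -0.2 -1.9] 0.017 29.5
[120.       0.6431   0.12  ] [5.03358e+01 5.98700e-01 3.14000e-02]
23.02 [0.5973 0.028  0.2587] [-0.06  0.42  0.17  1.32 -0.    1.99] [-0.6  0.1 -0.2] 0.0171 29.5
(array([ 0.1982, -0.0019,  0.1377]), 'yaw', np.float64(1.097)) [0.64162722 0.11654594] (array([0.1994, 0.0006, 0.1377]), 'yaw', np.float64(1.097))
```

Call:
step_arm(steps=[{"x": 0.06, "y": 0, "z": 0, "ax": 0, "ay": 0, "az": 0, "claw": 1}, {"x": 0.12, "y": 0, "z": 0, "ax": 0, "ay": 0, "az": 0, "claw": 1}, {"x": 0.17, "y": 0, "z": 0.01, "ax": 0, "ay": 0, "az": 0, "claw": 1}, {"x": 0.199, "y": 0, "z": 0.03, "ax": 0, "ay": 0, "az": 0, "claw": 1}, {"x": 0.199, "y": 0, "z": 0.06, "ax": 0, "ay": 0, "az": 0, "claw": 1}, {"x": 0.199, "y": 0, "z": 0.08, "ax": 0, "ay": 0, "az": 0, "claw": 1}, {"x": 0.199, "y": 0, "z": 0.095, "ax": 0, "ay": 0, "az": 0, "claw": 1}, {"x": 0.199, "y": 0, "z": 0.095, "ax": 0, "ay": 0, "az": 0, "claw": 1}, {"x": 0.199, "y": 0, "z": 0.095, "ax": 0, "ay": 0, "az": 0, "claw": 1}, {"x": 0.199, "y": 0, "z": 0.095, "ax": 0, "ay": 0, "az": 0, "claw": 1}])

```text
time: 23.85
tool_pos: [0.6428, 0.1172, 0.2119]
eef_rot: [0.0, 0.853, 0.522, 0.0]
ft_force: [-0.0, -0.2, -1.0]
gripper_width: 0.0164
grasp_force: 29.5
```

Run:
```python
from h import *
st(); print(rel((.6425,.1165,.1898)))
```

```text
23.85 [0.6428 0.1172 0.2119] [ 0.08  0.55  0.26  1.28 -0.    2.13] [-0.  -0.2 -1. ] 0.0164 29.5
(array([-0.0015,  0.0001,  0.0442]), 'yaw', np.float64(1.098))
```

Call:
step_arm(steps=[{"x": -0.001, "y": 0, "z": 0.01, "ax": 0, "ay": 0, "az": 0, "claw": 1}, {"x": -0.001, "y": 0, "z": 0.02, "ax": 0, "ay": 0, "az": 0, "claw": 1}, {"x": -0.001, "y": 0, "z": 0.03, "ax": 0, "ay": 0, "az": 0, "claw": 1}, {"x": -0.001, "y": 0, "z": 0.038, "ax": 0, "ay": 0, "az": 0, "claw": 1}, {"x": -0.001, "y": 0, "z": 0.043, "ax": 0, "ay": 0, "az": 0, "claw": 1}, {"x": -0.001, "y": 0, "z": 0.043, "ax": 0, "ay": 0, "az": 0, "claw": 1}, {"x": -0.001, "y": 0, "z": 0.043, "ax": 0, "ay": 0, "az": 0, "claw": 1}, {"x": -0.001, "y": 0, "z": 0.043, "ax": 0, "ay": 0, "az": 0, "claw": 1}])

```text
time: 24.52
tool_pos: [0.6425, 0.1175, 0.1898]
eef_rot: [0.0, 0.853, 0.522, 0.0]
ft_force: [0.0, -0.4, 1.2]
gripper_width: 0.0169
grasp_force: 29.7
```

Call:
step_arm(steps=[{"x": 0, "y": 0, "z": 0.002, "ax": 0, "ay": 0, "az": 0, "claw": 1}, {"x": 0, "y": 0, "z": 0.003, "ax": 0, "ay": 0, "az": 0, "claw": 1}, {"x": 0, "y": 0, "z": 0.003, "ax": 0, "ay": 0, "az": 0, "claw": 1}])

```text
time: 24.77
tool_pos: [0.6427, 0.1176, 0.1897]
eef_rot: [0.0, 0.853, 0.522, 0.001]
ft_force: [-2.8, -0.6, 7.9]
gripper_width: 0.0168
grasp_force: 30.4
```

Firm contact at the home height. I'll release and back off upward.

Call:
step_arm(steps=[{"x": 0, "y": 0, "z": 0, "ax": 0, "ay": 0, "az": 0, "claw": 0.3}, {"x": 0, "y": 0, "z": 0, "ax": 0, "ay": 0, "az": 0, "claw": 0}, {"x": 0, "y": 0, "z": 0, "ax": 0, "ay": 0, "az": 0, "claw": -1}, {"x": 0, "y": 0, "z": 0, "ax": 0, "ay": 0, "az": 0, "claw": -1}, {"x": 0, "y": 0, "z": 0, "ax": 0, "ay": 0, "az": 0, "claw": -1}, {"x": 0, "y": 0, "z": -0.02, "ax": 0, "ay": 0, "az": 0, "claw": -1}, {"x": 0, "y": 0, "z": -0.06, "ax": 0, "ay": 0, "az": 0, "claw": -1}, {"x": 0, "y": 0, "z": -0.12, "ax": 0, "ay": 0, "az": 0, "claw": -1}, {"x": -0.05, "y": 0, "z": -0.14, "ax": 0, "ay": 0, "az": 0, "claw": -1}, {"x": -0.11, "y": 0, "z": -0.14, "ax": 0, "ay": 0, "az": 0, "claw": -1}])

```text
time: 25.6
tool_pos: [0.6198, 0.0695, 0.2625]
eef_rot: [0.002, 0.852, 0.524, 0.003]
ft_force: [1.0, -1.8, 0.5]
gripper_width: 0.0854
grasp_force: 0.0
```

Call:
step_arm(steps=[{"x": -0.08, "y": 0, "z": 0, "ax": 0, "ay": 0, "az": 0, "claw": -1}, {"x": -0.16, "y": 0, "z": 0, "ax": 0, "ay": 0, "az": 0, "claw": -1}, {"x": -0.22, "y": 0, "z": 0, "ax": 0, "ay": 0, "az": 0, "claw": -1}, {"x": -0.25, "y": 0, "z": 0, "ax": 0, "ay": 0, "az": 0, "claw": -1}, {"x": -0.25, "y": 0, "z": 0, "ax": 0, "ay": 0, "az": 0, "claw": -1}, {"x": -0.25, "y": 0, "z": 0, "ax": 0, "ay": 0, "az": 0, "claw": -1}, {"x": -0.25, "y": 0, "z": 0, "ax": 0, "ay": 0, "az": 0, "claw": -1}])

```text
time: 26.18
tool_pos: [0.5611, -0.0423, 0.2587]
eef_rot: [0.0, 0.853, 0.522, 0.001]
ft_force: [1.0, 0.7, -0.3]
gripper_width: 0.0854
grasp_force: 0.0
```

Run:
```python
from h import *
st(); s=viewer.capture('side'); t=viewer.capture('top')
print('lid s',fitc(s,.643,.118,.166,(.03,)),'t',fitc(t,.643,.118,.166,(.03,)))
c=np.zeros((480,800,3),np.uint8); c[:,:400]=cv2.resize(s['img'][130:290,140:274],(400,480),interpolation=3); c[:300,400:]=cv2.resize(t['img'][80:260,60:300],(400,300),interpolation=3)
cv2.imwrite('pics/end.png',c[:,:,::-1])
```

```text
26.18 [ 0.5611 -0.0423  0.2587] [-0.19  0.35  0.06  1.28  0.    1.85] [ 1.   0.7 -0.3] 0.0854 0.0
lid s [23.2897  0.6425  0.1185] t [51.9879  0.6435  0.117 ]
```

View pics/end.png

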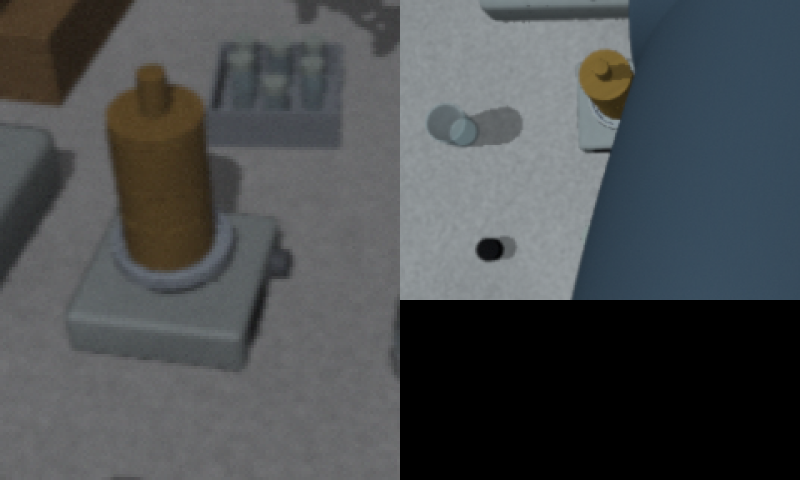

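The stack is straight and gap-free: lid at (155,105), cup ring at (172,265). The beaker and specimen have not moved. Handing in.

```bash
python3 -c "
from rig import order
print(order.finish_job())"
```

```text
the job is handed in; nothing more can be done
None
```

The job is handed in (no verdict was returned): pan, fine sieve, coarse sieve and lid are stacked in that order on the shaker, each released before the next was fetched. The last picture shows the stack upright and gap-free; I never moved the jar, beaker or specimen mount, and it took about 26 s of the 106 s.

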